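# Bolt the ultrasonic tank's lid, pin the bolt and silence the beep

### The arm

A 7-joint arm with a two-finger parallel gripper is mounted at the origin on the work surface. World frame = base frame: x ahead of the robot, y to its left, z up, the work surface at z = 0. Lengths are in m, angles in rad, forces in N, time in s.
With the tool pointing down it reaches from about 0.4 to 0.875 m from the base axis. Payload 6.5 kg.
Tool frame: the origin (TCP) lies on the centre line of the jaws, within the pads' length; the fingertips stand 11 mm ahead of it and the grasp point (between the pads) lies 8 mm behind it (bot.nose_length is the distance from the TCP to the fingertips, in m); y points along the fingers, z is the direction in which the jaws open and shut, and the axes are right-handed (so a half turn about y gives the same grasp; the last joint's range is limited). The gripper opens to 88 mm and grips with 3 to 60 N. Pads are 18 mm wide; open, the fingers measure 123 mm over their backs; the gripper's body (75 mm by 187 mm) begins 45 mm behind the grasp point.
Start: joints at [1.21, 0.536, -0.004, 1.538, 0.003, 1.067, -0.071], TCP at [0.189, -0.622, 0.25] pointing down, gripper open.
Joint ranges: [-2.7, 2.7], [-0.37, 2.16], [-1.27, 1.26], [0.24, 2.4], [-1.31, 4.45], [0.19, 1.91], [-2.76, 2.76]. Speed limits (rad/s): [2.39, 2.39, 3.14, 3.14, 3.14, 3.14, 3.14].

### API

Orientations are given as a rotation vector (axis times angle).
In Python, from cell import readout, optics, bot gives the robot as it stands. The module is installed in compiled form; this text tells all that it offers.
- The arm moves only by the shell command python3 -m inch 'ROWS' [OPENING] [FORCE]. ROWS is JSON, a list of rows, each a list of 2 entries, a list of its own where there are three numbers: the shift along the tool's x, y, z in units of 40 mm (1.0 is 40 mm), then the turn about the tool's y in units of 8 degrees (1.0 is 8 degrees). In form: [[[dx, dy, dz], roll], ...]. A call has 1 to 12 rows; each row shifts and turns the commanded pose from where the row before left it, along the tool's axes as they then stand; what a row does not reach is not made up. A row lasts 1/10 s, in which the tool goes at most 50 mm and 8.59 degrees, less where a joint would pass 70% of its speed; a pose out of reach is approached as far as the arm can. A call is refused whole if a number of a shift passes 1 or a number of a turn 1, either way. A call with a gripper value outside its range is refused whole. OPENING is the gripper's target within -1 to 1 (fully open at 1, half-way at 0, shut at -1), set as the call begins (- or left out, the last holds). The fingers move at their own pace and stop on an object; FORCE is the grip in N (left out, the last holds). Time passes only in rows, so rows that do not move let the fingers close. It gives the time, the measured TCP pose, the force and the opening at its end, in the units of the state.
- readout.get_state(): the state, without advancing time (a new reading comes with each control period).
- optics.get_image(name): name is "scene" or "top" or "wrist"; returns (picture, depth): 384x512x3 uint8, red, green, blue; 384x512 float32, m along the optical axis (not along the pixel's ray), 0 where there is no reading.
- optics.calibration(name): a dict with "camera_matrix" (3x3 intrinsics, pixels), "rvec" (rotation vector, rad) and "tvec" (3), from world to camera coordinates, as OpenCV has them. Camera axes: x right, y down, z forward; pixel columns grow to the right and rows downward; lengths in m; the calibration is good to about 2 mm. The wrist camera is an equidistant fisheye: a pixel r from the principal point sees the ray r / f radians off the axis. A picture is of the moment at which its call begins: read the wrist's pose just before it. calibration takes no time and is no camera call; for the wrist camera it gives the pose at the moment of the call.
- bot.close_job(): hands the job in, once; it reports no verdict.
The state is a dict: "time": time; "qpos": joint angles; "joint_velocities": joint speeds; "tau": joint torques, N m; "eef_pos": TCP position; "tool_rot": TCP orientation; "ft_force": force on the tool from outside, world axes, zero at the start; "ft_torque": the same for the moment, N m; "width": finger opening in m.
Only numpy, scipy, OpenCV 4.12 (cv2) and the standard library are available. Lean on these libraries where they do the work, as an engineer would, in place of code of your own. Each camera call takes 0.05 s, during which the arm holds its last target. There are 200 camera calls.

### The job

The ultrasonic tank is beeping because its lid is not locked. Slide the brass bolt by its porcelain knob into the fork until it meets its stop, push the copper pin through fork and bolt until its collar seats on the fork, and let go of it; then press the red button well in (at least 4.5 of its 6 mm) to stop the beeping. Leave the sauce boat, the eye bath and the ruler where they are.

Things in the scene. Friction and masses are not known exactly. Their poses are not given: they have to be found in the camera images.
- tank: steel ultrasonic tank fixed to the counter, 280 deep (x) by 320 wide (y) mm, origin on the counter midway across its width, straight under the panel's centre, 55 mm behind the front face; flat lid with its top 127 mm up and a low black handle up to 150 mm. Its front (-x) is a blue sloping control panel, which looks to the robot's right (tank yaw 1.45 to 2.05 rad).
- panel_center (a point): centre of the blue panel, on its surface: 310 wide (y, towards the robot), 130 up the slope (x, rising to the robot's left), sloping 31.5 degrees (0.55 rad) to the horizontal. z = the panel's normal, out of it. Bolt, fork and button stand square to the slope, so work there with the tool along -z of this point, tilted 31.5 degrees, pointing down and to the robot's left.
- fork_mouth (a point): centre of the hole's mouth on the upper face of the dark steel fork, on the panel's half nearer the robot; axes as panel_center, z = hole axis, outwards. Two fork plates 50 (x) by 40 (y) mm with 14.5 mm holes at z = 0 to -8 and -20 to -28 mm, the bolt between them; the panel at z = -46. A sprung ball in the lower plate grips the pin: the last 15 mm need 3 to 8 N of push.
- bar_knob (a point): middle of the widest part of the white porcelain knob (29 mm wide, 34 tall, axis along the panel's normal) on the brass bolt; axes as panel_center. 20 mm out from the bolt's face, 14 mm below the knob's top, 56 mm from the panel. The bolt (28 wide, 8 thick, 16 mm hole 85 mm to +y of the knob) slides along y with about 2 N of friction and stays where left.
- lock_bar (a joint): sliding bolt: how far it still is from its stop, in m; 0 = home against the stop, bolt hole in line with the fork holes; up to 0.045 = drawn out towards -y of fork_mouth (away from the robot), hole not in line
- stop_button_top (a point): centre of the top of the round red push button (28 mm wide, in a black 44 mm collar) on the panel's end far from the robot, 22 mm above the panel, 180 mm from the hole axis; z = panel's normal, out of the button
- stop_button (a joint): red button: 0 = out, 0.006 m = fully pressed (about 5 N); springs back
- pin: copper-coloured headed pin, 77 mm long, origin at the centre of its lower tip, z towards its head. Tip tapers from 5 to 12 mm over the first 10 mm; shank 12 mm wide up to 40 mm; collar 22 mm wide from 40 to 45 mm; round grip 16 mm wide from 45 to 77 mm. About 90 g. Starts upright in the wooden rest, collar on the rest's top.
- pin_collar (a point): centre of the underside of the pin's collar, 40 mm from its tip; z towards the head. This face seats on fork_mouth.
- pin_rest: fixed wooden block 70 x 70 x 75 mm, origin at the centre of its underside, with the pin standing in its 16 mm hole; to the right of the tank's panel, nearer or farther, in one of two areas that it shares with the sauce boat
- sauce_boat: bystander: stained white porcelain sauce boat, 170 long (x) by 80 wide and 90 mm high, origin under its centre, spout to +x; in the area without the pin rest
- eye_bath: bystander: small glass eye bath, 42 x 32 mm, 52 mm high, origin under its centre, right of the button end of the tank
- ruler: bystander: brass ruler 200 (y) x 26 (x) x 4 mm lying on the tank's lid between panel and handle, its length along the tank's y, origin at the centre of its underside

How it is judged:
On the way, in this order (a step that is already met when the one before it is completed fails the run):
1. the bolt is home against its stop, within 3 mm (value of joint lock_bar below 0.003 m), for 0.2 s.
2. the pin is pushed home through fork and bolt, its collar within 2.5 mm of the fork's face, the bolt still home, and the fingers have let go of the pin (z of pin_collar in the frame of fork_mouth between -0.003 and 0.0025 m and distance between pin_collar and fork_mouth below 0.0045 m and angle between the z axis of pin and the z axis of fork_mouth, either way round below 0.14 rad and value of joint lock_bar below 0.003 m and contact force between the fingers and pin below 0.1 N), for 0.2 s.
3. the red button is pressed in at least 4.5 mm of its 6 mm (value of joint stop_button above 0.0045 m), for 0.1 s.
At the end, for the whole second after the job is handed in: The bolt is within 3 mm of its stop; the pin stands in fork and bolt with its collar within 2.5 mm of the fork's face and its axis within 8 degrees of the hole's, at rest and released; the red button has been pressed after that and has sprung back (all of step 2 and value of joint stop_button below 0.0015 m and linear speed of pin below 0.02 m/s); the robot touches nothing.
It fails at once if the red button is pressed more than 3 mm before the pin is seated (value of joint stop_button above 0.003 m and not (z of pin_collar in the frame of fork_mouth between -0.003 and 0.0025 m and distance between pin_collar and fork_mouth below 0.0045 m and angle between the z axis of pin and the z axis of fork_mouth, either way round below 0.14 rad)).
It fails at once if the sauce boat is moved more than 20 mm or tipped over 17 degrees (distance of sauce_boat from where it was at the start of the episode above 0.02 m or angle between sauce_boat's own z axis and vertical above 0.3 rad).
It fails at once if the eye bath is moved more than 20 mm or tipped over 17 degrees (distance of eye_bath from where it was at the start of the episode above 0.02 m or angle between eye_bath's own z axis and vertical above 0.3 rad).
It fails at once if the ruler is moved more than 20 mm or tipped over 17 degrees (distance of ruler from where it was at the start of the episode above 0.02 m or angle between ruler's own z axis and vertical above 0.3 rad).
It also fails if it takes over 61 s, if anything falls off the work surface, if the arm or the gripper's body presses on something with over 40 N, if the wrist force passes 120 N, or if a joint passes its speed limit or range.

## Working session

There is one attempt and no reset: what is moved stays moved. The work goes in short steps, Python scripts to look and compute and a shell command to move; the robot and the scene stay as the last step left them, time stands still between calls to the robot, and variables do not carry over. Pictures are saved under pics/ and viewed, about 8 in all and at most 12, crops included, and the job is handed in when it is done.

```bash
mkdir -p pics; ls
python3 - <<'E'
from cell import readout, optics, bot
import cv2,numpy as np
s=readout.get_state()
print(s['time'],s['eef_pos'],s['tool_rot'],s['width'],bot.nose_length)
for n in('scene','top','wrist'):
    c=optics.calibration(n);print(n,c)
    im,d=optics.get_image(n);np.savez(f'pics/{n}0.npz',im=im,d=d,**c)
    cv2.imwrite(f'pics/{n}0.png',im[:,:,::-1])
a=cv2.imread('pics/scene0.png');b=cv2.imread('pics/top0.png')
cv2.imwrite('pics/a.png',cv2.resize(np.vstack([a,b]),None,fx=.78,fy=.78))
E
```

```text
pics
0.0 [ 0.18868309 -0.62139348  0.24884546] [-0.30682119  2.06481743 -2.06130659] 0.08784629308581163 0.011
scene {'camera_matrix': array([[348.62668681,   0.        , 264.27281322],
       [  0.        , 348.62668681, 190.01419601],
       [  0.        ,   0.        ,   1.        ]]), 'rvec': array([ 1.99153845,  1.46904938, -0.59340824]), 'tvec': array([-0.08167168, -0.33136556,  1.13104223])}
top {'camera_matrix': array([[449.69049914,   0.        , 263.55781481],
       [  0.        , 449.69049914, 185.67346425],
       [  0.        ,   0.        ,   1.        ]]), 'rvec': array([ 2.18223738, -2.1784837 ,  0.13918784]), 'tvec': array([-0.08602646,  0.55016729,  1.09849199])}
wrist {'camera_matrix': array([[297.31863964,   0.        , 260.76065023],
       [  0.        , 297.31863964, 193.81577969],
       [  0.        ,   0.        ,   1.        ]]), 'rvec': array([-2.33904471,  1.73403069,  0.24089238]), 'tvec': array([-0.64970562, -0.03659072,  0.38891609])}
```

View pics/a.png

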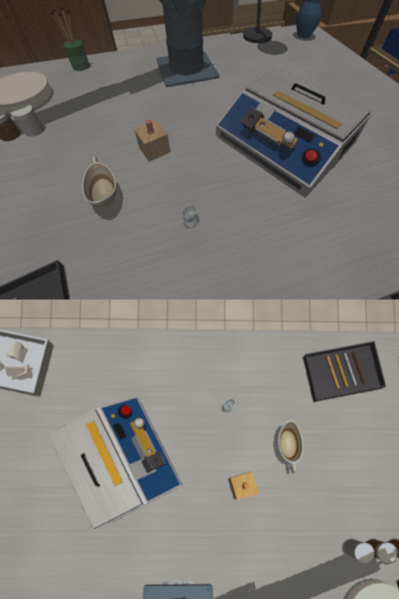

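```bash
cat > h.py <<'E'
import numpy as np,cv2
from scipy.spatial.transform import Rotation as R
def load(n): return np.load(f'pics/{n}.npz')
def world(z,uv,d=None):
    """pixel(s)->world points using depth along axis"""
    uv=np.atleast_2d(uv).astype(float);K=z['camera_matrix']
    d=z['d'][uv[:,1].astype(int),uv[:,0].astype(int)] if d is None else d
    p=np.c_[(uv[:,0]-K[0,2])/K[0,0],(uv[:,1]-K[1,2])/K[1,1],np.ones(len(uv))]*np.reshape(d,(-1,1))
    return (p-z['tvec'])@R.from_rotvec(z['rvec']).as_matrix()
def ray(z,uv):
    """origin, direction"""
    M=R.from_rotvec(z['rvec']).as_matrix();o=-M.T@z['tvec']
    v=world(z,uv,1.)[0]-o;return o,v/np.linalg.norm(v)
def proj(z,P):
    return cv2.projectPoints(np.atleast_2d(P).astype(float),z['rvec'],z['tvec'],z['camera_matrix'],None)[0][:,0]
def meet(rays):
    A=sum(np.eye(3)-np.outer(d,d) for o,d in rays);b=sum((np.eye(3)-np.outer(d,d))@o for o,d in rays)
    return np.linalg.solve(A,b)
E
python3 - <<'E'
from h import *
for n in('scene0','top0'):
    z=load(n);im=z['im'];h=cv2.cvtColor(im,cv2.COLOR_RGB2HSV)
    H,S,V=[h[:,:,i].astype(int) for i in range(3)]
    vv,uu=np.mgrid[:384,:512]
    P=world(z,np.c_[uu.ravel(),vv.ravel()]).reshape(384,512,3)
    for nm,m in dict(blue=(H>95)&(H<130)&(S>90),red=((H<6)|(H>174))&(S>150)&(V>80),copper=(H>5)&(H<16)&(S>110),brass=(H>16)&(H<30)&(S>90)).items():
        k,l,st,c=cv2.connectedComponentsWithStats(m.astype(np.uint8))
        for i in range(1,k):
            if st[i,4]>25: print(n,nm,st[i],c[i].round(1),np.median(P[l==i],0).round(3))
E
```

```text
scene0 blue [380   0  32  48 896] [395.7  21.2] [-0.086  0.596  0.11 ]
scene0 blue [490  36  22  41 581] [503.3  55. ] [-0.153  1.26  -0.148]
scene0 blue [498  88  10   7  42] [502.1  91.5] [-0.417  1.745 -0.569]
scene0 blue [ 281  120  152  116 4947] [357.8 180.8] [0.581 0.12  0.072]
scene0 red [392 192  15  14 168] [398.9 198.6] [0.648 0.156 0.099]
scene0 copper [   0    0  136   78 4903] [55.5 27.6] [-0.724 -0.642  0.001]
scene0 copper [370   2  14  13  51] [377.4   7.4] [-0.695  0.919 -0.085]
scene0 copper [498  16  12  11  41] [503.   21.5] [-0.341  1.393 -0.085]
scene0 copper [461  21  18  11  58] [469.4  26.3] [-0.347  1.205 -0.085]
scene0 copper [426  28  14   9  26] [433.1  31.3] [-0.354  1.01  -0.085]
scene0 copper [ 0 78 14  6 36] [ 6.1 80.7] [-0.725 -0.918 -0.203]
scene0 copper [  0 160  16  20 122] [  5.6 172.1] [ 0.247 -0.629  0.028]
scene0 brass [335   4   9  12  28] [338.2   8.1] [-1.075  0.885 -0.206]
scene0 brass [479  58  30  26 150] [492.4  71.3] [-0.129  1.219 -0.207]
scene0 brass [351 117  87  47 735] [394.8 140.4] [0.524 0.214 0.131]
scene0 brass [327 151  55  
[... 245 characters left out ...]
14]
top0 copper [310 235   9   8  54] [313.7 238.5] [ 0.42  -0.199  0.11 ]
top0 copper [472 308  13  10  42] [478.3 311.7] [ 0.241 -0.61   0.036]
top0 copper [500 309  12  10  49] [507.  312.2] [ 0.241 -0.68   0.042]
top0 brass [430  70  17  43 181] [437.7  91.1] [ 0.803 -0.543  0.013]
top0 brass [419  73  16  41 113] [426.4  92.9] [ 0.797 -0.512  0.014]
top0 brass [110 156  47  82 998] [133.1 196.5] [0.513 0.212 0.132]
top0 brass [167 157  32  45 436] [183.3 179.3] [0.557 0.102 0.114]
top0 brass [361 164  14   9  47] [367.7 167. ] [ 0.598 -0.348  0.037]
top0 brass [366 167  17  38 123] [377.8 188.4] [ 0.54  -0.374  0.037]
top0 brass [295 221  37  35 816] [312.5 238.4] [ 0.42  -0.2    0.076]
```

Run:
```python
from h import *
Z={n:load(n) for n in('scene0','top0')}
out={}
for n,z in Z.items():
    im=z['im'];h=cv2.cvtColor(im,cv2.COLOR_RGB2HSV);H,S,V=[h[:,:,i].astype(int) for i in range(3)]
    vv,uu=np.mgrid[:384,:512];P=world(z,np.c_[uu.ravel(),vv.ravel()]).reshape(384,512,3)
    m=((H>95)&(H<130)&(S>90)).astype(np.uint8);k,l,st,c=cv2.connectedComponentsWithStats(m)
    box=(slice(100,260),slice(110,450));i=1+np.argmax(st[1:,4]);Q=P[cv2.erode((l==i).astype(np.uint8),np.ones((5,5)))>0]
    for _ in range(4):
        q=Q.mean(0);nrm=np.linalg.svd(Q-q,full_matrices=False)[2][2];r=(Q-q)@nrm;Q=Q[abs(r)<.004]
    nrm*=np.sign(nrm[2]);tilt=np.arccos(nrm[2]);yaw=np.arctan2(-nrm[1],-nrm[0])
    # full panel outline via min area rect in panel plane
    hull=P[l==i]
    out[n]=(q,nrm);print(n,'c',q.round(4),'tilt',tilt.round(3),'yaw',yaw.round(3),len(Q))
    mr=(H>16)&(H<30)&(S>90);k,l2,s2,_=cv2.connectedComponentsWithStats(mr.astype(np.uint8))
    j=max((j for j in range(1,k) if abs(np.median(P[l2==j],0)-[.518,.213,.131]).max()<.02),key=lambda j:s2[j,4])
    p=P[l2==j][:,:2];d=np.linalg.svd(p-p.mean(0),full_matrices=False)[2][0];d*=-np.sign(d[0])
    print(' ruler yaw',np.arctan2(d[1],d[0])-np.pi/2, p.mean(0))
    rc=cv2.minAreaRect(np.argwhere(l==i)[:,::-1].astype(np.float32))
    o=-R.from_rotvec(z['rvec']).as_matrix().T@z['tvec']
    bx=cv2.boxPoints(rc)
    hl=cv2.approxPolyDP(cv2.convexHull(np.argwhere(l==i)[:,::-1].astype(np.float32)),6,True)[:,0]
    for u in hl:
        _,dd=ray(z,u);t=((q-o)@nrm)/(dd@nrm);print('  corner',u,(o+t*dd).round(4))
a=cv2.cvtColor(cv2.resize(Z['scene0']['im'][105:245,270:450],None,fx=3.3,fy=3.3,interpolation=2),4)
b=cv2.cvtColor(cv2.resize(Z['top0']['im'][120:264,125:240],None,fx=3.3,fy=3.3,interpolation=2),4)
h=max(len(a),len(b));cv2.imwrite('pics/b.png',cv2.resize(np.hstack([cv2.copyMakeBorder(x,0,h-len(x),0,0,0) for x in(a,b)]),None,fx=.8,fy=.8))
```

```text
scene0 c [0.5418 0.1043 0.0763] tilt 0.367 yaw 2.055 113
 ruler yaw -4.514618621741567 [0.52308332 0.21142146]
  corner [432. 187.] [0.6423 0.2321 0.1018]
  corner [395. 235.] [0.6969 0.1306 0.0575]
  corner [281. 159.] [ 0.4308 -0.0052  0.0589]
  corner [311. 120.] [0.367  0.091  0.1032]
top0 c [0.4909 0.0931 0.0851] tilt 0.928 yaw 2.061 131
 ruler yaw -4.211677529364131 [0.51431215 0.21131962]
  corner [229. 236.] [0.4248 0.001  0.0182]
  corner [189. 256.] [0.3818 0.0827 0.1414]
  corner [131. 140.] [0.6425 0.2189 0.1381]
  corner [174. 127.] [0.7028 0.1446 0.0125]
```

View pics/b.png

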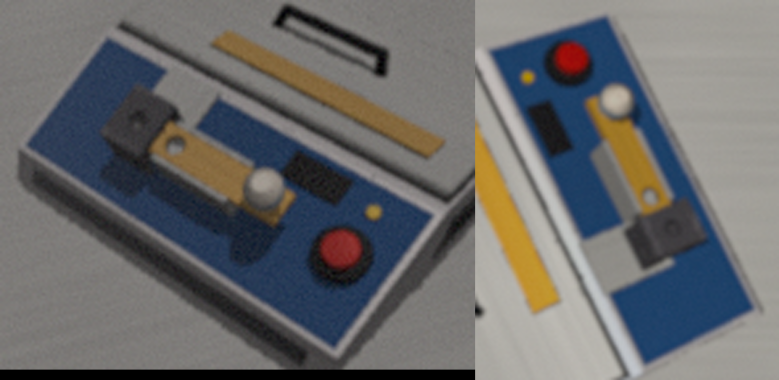

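```bash
cat >> h.py <<'E'
def frame(yaw,t=.55):
    xt=np.array([np.cos(yaw),np.sin(yaw),0]);y=np.array([-np.sin(yaw),np.cos(yaw),0])
    return np.c_[np.cos(t)*xt+[0,0,np.sin(t)],y,np.cos(t)*np.array([0,0,1])-np.sin(t)*xt]
E
python3 - <<'E'
from h import *
Z={n:load(n) for n in('scene0','top0')};s,t=Z['scene0'],Z['top0']
def tri(a,b,nm):
    rs=[ray(s,a),ray(t,b)];X=meet(rs);res=[np.linalg.norm(np.cross(X-o,d)) for o,d in rs];print(nm,X.round(4),'res mm',np.round(np.array(res)*1e3,1));return X
A=tri([432,187],[131,140],'UL far');B=tri([395,235],[174,127],'low far');C=tri([281,159],[229,236],'low near');D=tri([311,120],[189,256],'up near')
for p,q in((A,B),(D,C),(A,D),(B,C)):print(np.linalg.norm(p-q).round(4),np.arctan2(*(p-q)[1::-1]).round(3),(p-q).round(4))
# crop pixel -> full: scale 2.64
f=2.64
S=lambda u,v:(270+u/f,105+v/f)
T=lambda u,v:(125+(u-475)/f,120+v/f)
X={}
X['hole']=tri(S(139,119),T(672,227),'forkhole')
X['knob']=tri(S(264,185),T(617,100),'knob')
X['but']=tri(S(342,248),T(572,57),'button')
X['bolthole']=tri(S(176,144),T(650,196),'bolthole')
pc=(A+B+C+D)/4;print('pc',pc)
d=(D-A)+(C-B);yaw=np.arctan2(d[1],d[0])-np.pi/2;print('yaw',yaw)
F=frame(yaw)
for k,v in X.items():print(k,((v-pc)@F).round(4))
# robust point cloud in panel frame
for n,z in Z.items():
    d=z['d'];print(n,'depth patch',d[150:153,345:352].round(3) if n[0]=='s' else d[180:183,180:187].round(3))
E
```

```text
UL far [0.648  0.2261 0.1094] res mm [0.7 0.7]
low far [0.6932 0.1367 0.05  ] res mm [1.4 1.4]
low near [ 0.4247 -0.0018  0.0529] res mm [1.1 1.1]
up near [0.38   0.0857 0.1132] res mm [0.9 0.9]
0.1165 2.039 [-0.0452  0.0894  0.0594]
0.1153 2.043 [-0.0447  0.0875  0.0602]
0.3025 0.483 [ 0.2679  0.1404 -0.0038]
0.3021 0.476 [ 0.2685  0.1385 -0.0029]
forkhole [0.494  0.0637 0.119 ] res mm [0.2 0.2]
knob [0.6029 0.1112 0.1331] res mm [0.4 0.4]
button [0.6476 0.158  0.0975] res mm [0.4 0.4]
bolthole [0.5216 0.0843 0.1104] res mm [0.2 0.2]
pc [0.53648847 0.11168053 0.08137642]
yaw -4.232902170105755
hole [0.0001 0.0598 0.044 ]
knob [ 0.0006 -0.0588  0.0603]
but [-0.0003 -0.12    0.019 ]
bolthole [0.0003 0.0258 0.0338]
scene0 depth patch [[0.754 0.759 0.758 0.759 0.756 0.754 0.753]
 [0.755 0.757 0.754 0.755 0.756 0.755 0.752]
 [0.756 0.758 0.755 0.757 0.755 0.756 0.754]]
top0 depth patch [[1.037 1.039 1.04  1.038 1.04  1.043 1.04 ]
 [1.038 1.036 1.041 0.    1.04  1.04  1.041]
 [1.03  1.033 1.036 1.037 1.037 1.038 1.042]]
```

```bash
python3 - <<'E'
from h import *
from cell import readout,bot,optics
print(R.from_rotvec(readout.get_state()['tool_rot']).as_matrix().round(4)); print(dir(bot),dir(readout),dir(optics))
F=frame(2.0503);print(F.round(4))
pc=np.array([.5365,.1117,.0814])
for n,p in dict(hole=[0,.06,.046],knob=[0,-.059,.056],but=[0,-.12,.022]).items():print(n,(pc+F@p).round(4))
E
python3 -m inch '[[[0,0,0],1],[[0,0,0],1],[[0,-0.5,0],0]]'; python3 -c "
from h import *
from cell import readout
print(R.from_rotvec(readout.get_state()['tool_rot']).as_matrix().round(4))"
```

```text
[[-9.568e-01 -5.000e-04  2.906e-01]
 [-2.906e-01  1.300e-03 -9.568e-01]
 [ 1.000e-04 -1.000e+00 -1.300e-03]]
['PlanningError', '__class__', '__delattr__', '__dict__', '__dir__', '__doc__', '__eq__', '__format__', '__ge__', '__getattribute__', '__getstate__', '__gt__', '__hash__', '__init__', '__init_subclass__', '__le__', '__lt__', '__module__', '__ne__', '__new__', '__reduce__', '__reduce_ex__', '__repr__', '__setattr__', '__sizeof__', '__str__', '__subclasshook__', '__weakref__', 'close_job', 'nose_length'] ['__class__', '__delattr__', '__dict__', '__dir__', '__doc__', '__eq__', '__format__', '__ge__', '__getattribute__', '__getstate__', '__gt__', '__hash__', '__init__', '__init_subclass__', '__le__', '__lt__', '__module__', '__ne__', '__new__', '__reduce__', '__reduce_ex__', '__repr__', '__setattr__', '__sizeof__', '__str__', '__subclasshook__', '__weakref__', 'get_state'] ['__class__', '__delattr__', '__dict__', '__dir__', '__doc__', '__eq__', '__format__', '__ge__', '__getattribute__', '__getstate__', '__gt__', '__hash__', '__init__', '__init_subclass__', '__le__', '__lt__', '__module__', '__ne__', '__new__', '__reduce__', '__reduce_ex__', '__repr__', '__setattr__', '__sizeof__', '__str__', '__subclasshook__', '__weakref__', 'calibration', 'get_image']
[[-0.3933 -0.8872  0.2411]
 [ 0.7564 -0.4613 -0.4637]
 [ 0.5227  0.      0.8525]]
hole [0.4944 0.0627 0.1206]
knob [0.6023 0.1129 0.1291]
but [0.6483 0.1569 0.1002]
time: 0.45
eef_pos: [0.1884, -0.6201, 0.2669]
tool_rot: [-0.016, 2.223, -2.21]
ft_force: [0.4, -0.1, 0.2]
width: 0.0878
[[-0.9999 -0.0022  0.0118]
 [-0.0119  0.0056 -0.9999]
 [ 0.0022 -1.     -0.0056]]
```

```bash
cat >> h.py <<'E'
PC=np.array([.5365,.1117,.0814]);YAW=2.0503;F=frame(YAW)
def pan(*p): return PC+F@np.array(p)
def go(*targets):
    """print state and shifts (tool units) TCP->target(s) successively, plus roll units to align z with -panel y"""
    from cell import readout
    s=readout.get_state();M=R.from_rotvec(s['tool_rot']).as_matrix();p=s['eef_pos']
    a=np.arctan2(M[1,2],M[0,2]);b=np.arctan2(-F[1,1],-F[0,1]);print('t',round(s['time'],2),'tcp',p.round(4),'panel',((p-PC)@F).round(4),'f',s['ft_force'].round(1),'w',round(s['width'],4),'roll',round((a-b)/np.radians(8),2))
    q=p
    for t in targets: print('  to',np.round(t,4),'shift',(M.T@(t-q)/.04).round(2));q=t
E
python3 -m inch '[[[0,0,0],-1],[[0,0,0],-1],[[0,0,0],-1],[[0,0,0],-1],[[0,0,0],-1],[[0,0,0],-1],[[0,0,0],-1],[[0,0,0],-1],[[0,0,0],-1],[[0,0,0],-1],[[0,0,0],-1],[[0,0,0],-1]]' 
python3 -m inch '[[[0,0,0],-1],[[0,0,0],-1],[[0,0,0],-0.6],[[0,0,0],0]]' 
python3 -c "
from h import *
k=pan(0,-.059,.056)
go([.45,-.3,.27],k+[0,0,.13],k)"
```

```text
time: 1.65
eef_pos: [0.1887, -0.6217, 0.2693]
tool_rot: [-1.266, 1.116, -1.115]
ft_force: [0.9, 0.1, -1.1]
width: 0.0881
time: 2.05
eef_pos: [0.1886, -0.6218, 0.2693]
tool_rot: [-1.399, 0.846, -0.845]
ft_force: [-0.3, -0.0, -0.4]
width: 0.0881
t 2.05 tcp [ 0.1886 -0.6218  0.2693] panel [-0.3198  0.647   0.4165] f [-0.3 -0.  -0.4] w 0.0881 roll 0.03
  to [ 0.45 -0.3   0.27] shift [-4.08 -0.01  9.53]
  to [0.6023 0.1129 0.2591] shift [-7.37  0.28  8.17]
  to [0.6023 0.1129 0.1291] shift [ 0.    3.25 -0.  ]
```

```bash
python3 -m inch '[[[-0.6,0,0.95],0],[[-0.6,0,0.95],0],[[-0.6,0,0.95],0],[[-0.6,0,0.95],0],[[-0.6,0,0.95],0],[[-0.6,0,0.95],0],[[-0.6,0,0.95],0],[[-0.6,0,0.95],0],[[-0.6,0,0.95],0],[[-0.6,0,0.95],0]]' 0.4 12
python3 -c "
from h import *
k=pan(0,-.059,.056)
go(k+[0,0,.1],k)"
```

```text
time: 3.05
eef_pos: [0.4143, -0.2313, 0.2699]
tool_rot: [-1.399, 0.848, -0.849]
ft_force: [1.2, -1.0, -0.7]
width: 0.0614
t 3.05 tcp [ 0.4143 -0.2313  0.2699] panel [-0.1128  0.2666  0.2902] f [ 1.2 -1.  -0.7] w 0.0614 roll 0.01
  to [0.6023 0.1129 0.2291] shift [-5.46  1.02  8.14]
  to [0.6023 0.1129 0.1291] shift [-0.   2.5  0. ]
```

```bash
python3 -m inch '[[[-0.68,0.05,1],0],[[-0.68,0.05,1],0],[[-0.68,0.1,1],0],[[-0.68,0.1,1],0],[[-0.68,0.1,1],0],[[-0.68,0.1,1],0],[[-0.68,0.1,1],0],[[-0.68,0.1,1],0],[[0,0,0],0],[[0,0,0],0]]'
python3 - <<'E'
from h import *
from cell import optics
k=pan(0,-.059,.056)
go(k+[0,0,.005])
c=optics.calibration('wrist');im,d=optics.get_image('wrist');np.savez('pics/wrist1.npz',im=im,d=d,**c)
ims,d=optics.get_image('scene');
b=cv2.resize(ims[60:252,220:476],(512,384))
cv2.imwrite('pics/c.png',cv2.resize(np.hstack([im,b]),(800,300))[:,:,::-1])
E
```

```text
time: 4.05
eef_pos: [0.5958, 0.1098, 0.2411]
tool_rot: [-1.401, 0.847, -0.845]
ft_force: [0.6, -0.3, 0.3]
width: 0.0614
t 4.05 tcp [0.5958 0.1098 0.2411] panel [ 0.0587 -0.0517  0.1513] f [ 0.6 -0.3  0.3] w 0.0614 roll 0.03
  to [0.6023 0.1129 0.1341] shift [0.01 2.67 0.18]
```

View pics/c.png

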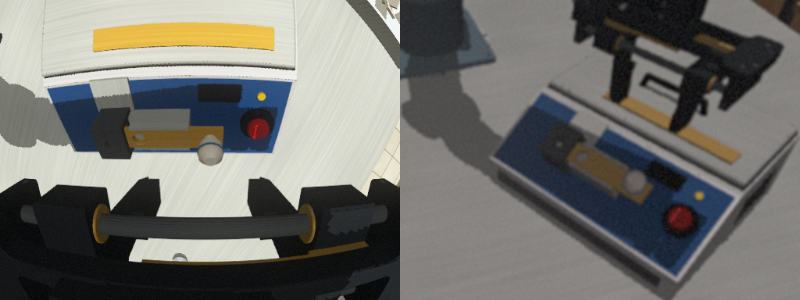

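```bash
python3 -m inch '[[[0,0.6,0.18],0],[[0,0.6,0],0],[[0,0.6,0],0],[[0,0.5,0],0],[[0,0.36,0],0],[[0,0,0],0]]'
python3 -m inch '[[[0,0,0],0],[[0,0,0],0],[[0,0,0],0],[[0,0,0],0],[[0,0,0],0],[[0,0,0],0]]' -1 15
python3 -c "
from h import *
go(pan(0,-.025,.056)+[0,0,.005])"
```

```text
time: 4.75
eef_pos: [0.6012, 0.1099, 0.1337]
tool_rot: [-1.402, 0.85, -0.847]
ft_force: [0.3, 0.2, 0.8]
width: 0.0619
time: 5.35
eef_pos: [0.6026, 0.1119, 0.1358]
tool_rot: [-1.4, 0.846, -0.847]
ft_force: [-0.6, -0.8, 5.0]
width: 0.0276
t 5.35 tcp [0.6026 0.1119 0.1358] panel [ 0.0026 -0.0588  0.0622] f [-0.6 -0.8  5. ] w 0.0276 roll 0.03
  to [0.5722 0.0973 0.1341] shift [-0.03  0.04 -0.84]
```

```bash
python3 -m inch '[[[0,0,-0.2],0],[[0,0,-0.2],0],[[0,0,-0.2],0],[[0,0,-0.15],0],[[0,0,-0.1],0],[[0,0,0],0]]'
python3 -c "
from h import *
go(pan(0,-.025,.056)+[0,0,.005])"
python3 -m inch '[[[0,0,-0.05],0],[[0,0,-0.05],0],[[0,0,-0.05],0],[[0,0,0],0]]'
python3 -c "
from h import *
go(pan(0,-.025,.056)+[0,0,.005])"
```

```text
time: 5.95
eef_pos: [0.572, 0.096, 0.1358]
tool_rot: [-1.399, 0.846, -0.846]
ft_force: [-0.1, 0.9, 8.0]
width: 0.0277
t 5.95 tcp [0.572  0.096  0.1358] panel [ 0.0026 -0.0243  0.0622] f [-0.1  0.9  8. ] w 0.0277 roll 0.03
  to [0.5722 0.0973 0.1341] shift [-0.03  0.04  0.02]
time: 6.35
eef_pos: [0.5715, 0.0958, 0.1361]
tool_rot: [-1.389, 0.84, -0.849]
ft_force: [17.4, 7.1, -9.2]
width: 0.0277
t 6.35 tcp [0.5715 0.0958 0.1361] panel [ 0.0028 -0.0237  0.0624] f [17.4  7.1 -9.2] w 0.0277 roll 0.03
  to [0.5722 0.0973 0.1341] shift [-0.02  0.05  0.03]
```

```bash
python3 -m inch '[[[0,0,0.1],0],[[0,0,0],0],[[0,0,0],0],[[0,-0.4,0],0],[[0,-0.8,0],0],[[0,-0.9,0],0],[[0,-0.8,0],0],[[0,0,0],0]]' 0.4
python3 - <<'E'
from h import *
s,t=load('scene0'),load('top0')
o,d=ray(t,[313.7,238.5]);print('top->z.112',(o+d*(.112-o[2])/d[2]).round(4))
for n,z,b in(('s',s,(145,185,175,215)),('t',t,(225,255,300,330))):
    im=z['im'].astype(int);sub=im[b[0]:b[1],b[2]:b[3]]
    h=cv2.cvtColor(z['im'],cv2.COLOR_RGB2HSV)[b[0]:b[1],b[2]:b[3]]
    m=((h[:,:,0]<13)&(h[:,:,1]>90)).astype(np.uint8);k,l,st,c=cv2.connectedComponentsWithStats(m)
    for i in range(1,k):
        if st[i,4]>15: print(n,st[i]+[b[2],b[0],0,0,0],c[i]+[b[2],b[0]])
print('proj pin .096 at est',proj(s,[.42,-.2,.096]),proj(t,[.42,-.2,.096]))
# rest top: wood pts near z=.075 in top view
vv,uu=np.mgrid[215:262,290:338];P=world(t,np.c_[uu.ravel(),vv.ravel()]);q=P[abs(P[:,2]-.075)<.012]
r=cv2.minAreaRect(q[:,:2].astype(np.float32)*1000);print('rest',r)
go([.42,-.2,.25])
E
```

```text
time: 7.15
eef_pos: [0.5725, 0.0961, 0.2568]
tool_rot: [-1.395, 0.841, -0.85]
ft_force: [0.6, 0.0, 0.3]
width: 0.0613
top->z.112 [ 0.4199 -0.1985  0.112 ]
s [187 154  11  18 120] [191.45833333 163.1       ]
proj pin .096 at est [[193.59054317 161.10035708]] [[313.3995484  238.36153068]]
rest ((420.4242858886719, -202.6919708251953), (70.32925415039062, 70.17823791503906), 16.160972595214844)
t 7.15 tcp [0.5725 0.0961 0.2568] panel [ 0.0657 -0.0247  0.1654] f [0.6 0.  0.3] w 0.0613 roll 0.03
  to [ 0.42 -0.2   0.25] shift [ 4.78  0.13 -6.82]
```

```bash
python3 -m inch '[[[0.6,0,-0.85],0],[[0.6,0,-0.85],0],[[0.6,0,-0.85],0],[[0.6,0,-0.85],0],[[0.6,0,-0.85],0],[[0.6,0,-0.85],0],[[0.6,0,-0.85],0],[[0.6,0.1,-0.85],0],[[0,0,0],0],[[0,0,0],0]]'
python3 - <<'E'
from h import *
from cell import optics
go([.42,-.2,.25])
for n in('wrist','top','scene'):
    c=optics.calibration(n);im,d=optics.get_image(n);np.savez(f'pics/{n}2.npz',im=im,d=d,**c)
    if n=='wrist': w=im
    elif n=='top': b=cv2.resize(im[120:264,125:240],None,fx=2,fy=2)
    else: e=cv2.resize(im[90:234,170:420],None,fx=1.6,fy=1.6)
h=384;p=lambda x:cv2.copyMakeBorder(x,0,h-len(x),0,0,0)
a=np.hstack([w,p(b)]);cv2.imwrite('pics/d.png',a[:,:,::-1])
print(load('wrist2')['rvec'],load('wrist2')['tvec'])
E
```

```text
time: 8.15
eef_pos: [0.4179, -0.2017, 0.2472]
tool_rot: [-1.399, 0.849, -0.847]
ft_force: [0.6, 0.7, 1.2]
width: 0.0616
t 8.15 tcp [ 0.4179 -0.2017  0.2472] panel [-0.1037  0.2498  0.2581] f [0.6 0.7 1.2] w 0.0616 roll 0.01
  to [ 0.42 -0.2   0.25] shift [-0.01 -0.07  0.07]
[-2.79009263 -0.68408759 -0.09416845] [-0.27763336 -0.3952981   0.2853925 ]
```

View pics/d.png

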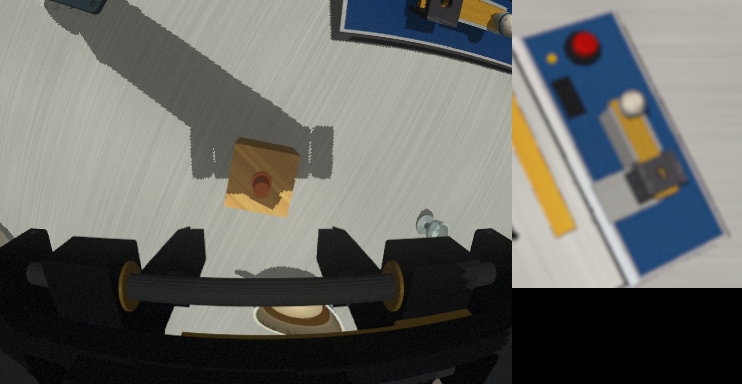

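```bash
cat >> h.py <<'E'
def fray(z,uv):
    K=z['camera_matrix'];M=R.from_rotvec(z['rvec']).as_matrix()
    v=np.array([uv[0]-K[0,2],uv[1]-K[1,2]])/K[0,0];r=np.hypot(*v)
    d=np.r_[v/r*np.sin(r),np.cos(r)] if r else np.array([0,0,1.]);return -M.T@z['tvec'],M.T@d
def fproj(z,P):
    K=z['camera_matrix'];c=R.from_rotvec(z['rvec']).as_matrix()@np.array(P)+z['tvec'];h=np.hypot(c[0],c[1]);r=np.arctan2(h,c[2])
    return K[:2,2]+K[0,0]*r*c[:2]/h
E
python3 - <<'E'
from h import *
z=load('wrist2');im=z['im'][140:220,220:305]
cv2.imwrite('pics/e.png',cv2.resize(im,None,fx=5,fy=5,interpolation=cv2.INTER_CUBIC)[:,:,::-1])
p=[.4199,-.1985]
for h in(.112,.08,.075): print(h,fproj(z,p+[h]))
K=(fproj(z,[.4299,-.1985,.112])-fproj(z,p+[.112]));print('px per 10mm x',K, 'y',fproj(z,[.4199,-.1885,.112])-fproj(z,p+[.112]))
s=load('scene0')
for h in(.112,.08): print('scene',proj(s,p+[h]))
hs=cv2.cvtColor(z['im'],cv2.COLOR_RGB2HSV);m=((hs[:,:,0]<10)&(hs[:,:,1]>110)).astype(np.uint8);k,l,st,c=cv2.connectedComponentsWithStats(m)
for i in range(1,k):
    if st[i,4]>60:print(st[i],c[i])
E
```

```text
0.112 [263.75549638 184.66524584]
0.08 [263.46701311 177.22287228]
0.075 [263.42699879 176.19341865]
px per 10mm x [9.41597156 4.77918784] y [ 5.00318183 -9.25684414]
scene [[193.10279912 155.26306516]]
scene [[195.42237285 166.42045414]]
```

View pics/e.png

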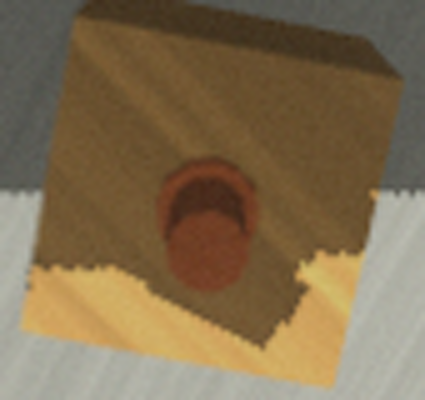

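Run:
```python
from h import *
z=load('wrist1');hs=cv2.cvtColor(z['im'],cv2.COLOR_RGB2HSV)
m=(((hs[:,:,0]<6)|(hs[:,:,0]>174))&(hs[:,:,1]>150)&(hs[:,:,2]>50)).astype(np.uint8);k,l,st,c=cv2.connectedComponentsWithStats(m)
for i in range(1,k):
    if st[i,4]>60:print('red',st[i],c[i])
for nm,p in dict(but=(0,-.12,.022),hole=(0,.06,.046),knobtop=(0,-.059,.07),knob=(0,-.059,.056)).items():
    print(nm,fproj(z,pan(*p)),'d/dx10mm',fproj(z,pan(p[0]+.01,*p[1:]))-fproj(z,pan(*p)),'dy',fproj(z,pan(p[0],p[1]+.01,p[2]))-fproj(z,pan(*p)))
im=z['im'][90:220,100:360];cv2.imwrite('pics/f.png',cv2.resize(im,None,fx=3,fy=3,interpolation=cv2.INTER_CUBIC)[:,:,::-1])
```

```text
red [316 151  29  27 597] [330.13065327 164.41541039]
but [331.54044823 167.93978887] d/dx10mm [ 1.74342218 -7.85707286] dy [-10.09998375  -0.17708761]
hole [141.04650708 185.29197453] d/dx10mm [-2.94926415 -7.63945066] dy [-9.43411642  0.03704376]
knobtop [269.01782013 206.0354417 ] d/dx10mm [ 0.29848796 -8.03746614] dy [-12.03533407  -0.04778772]
knob [268.75980176 193.66258952] d/dx10mm [ 0.27331109 -8.10033783] dy [-11.59609093  -0.04882231]
```

View pics/f.png

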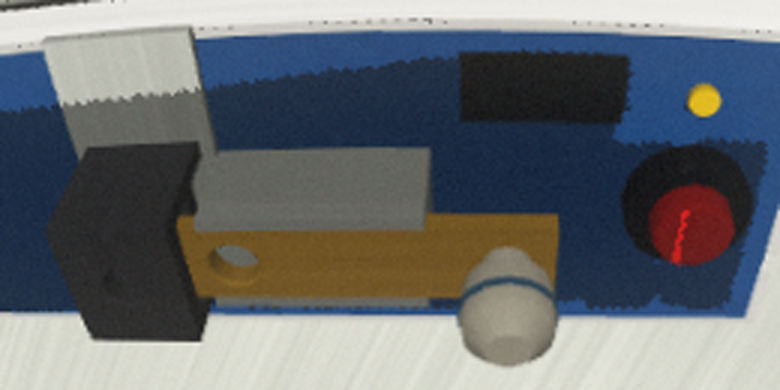

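```bash
python3 -m inch '[[[0.05,0.5,0.02],0],[[0,0.9,0],0],[[0,0.9,0],0],[[0,0.8,0],0],[[0,0.6,0],0],[[0,0,0],0]]'
python3 -c "
from h import *
go([.4205,-.203,.099])"
```

```text
time: 8.9
eef_pos: [0.4193, -0.2004, 0.097]
tool_rot: [-1.401, 0.848, -0.84]
ft_force: [-0.7, 0.8, 0.1]
width: 0.0613
t 8.9 tcp [ 0.4193 -0.2004  0.097 ] panel [-0.1818  0.248   0.1298] f [-0.7  0.8  0.1] w 0.0613 roll 0.05
  to [ 0.4205 -0.203   0.099 ] shift [ 0.07 -0.05 -0.  ]
```

```bash
python3 -m inch '[[[0.07,-0.05,0],0],[[0,0,0],0],[[0,0,0],0],[[0,0,0],0],[[0,0,0],0],[[0,0,0],0],[[0,0,0],0],[[0,0,0],0]]' -1 3
python3 -c "
from h import *
go([.4205,-.203,.099])"
```

```text
time: 9.7
eef_pos: [0.4218, -0.2053, 0.1015]
tool_rot: [-1.4, 0.846, -0.846]
ft_force: [-1.5, 0.1, 3.6]
width: 0.016
t 9.7 tcp [ 0.4218 -0.2053  0.1015] panel [-0.1842  0.248   0.1364] f [-1.5  0.1  3.6] w 0.016 roll 0.03
  to [ 0.4205 -0.203   0.099 ] shift [-0.07  0.06 -0.  ]
```

```bash
python3 -m inch '[[[0,-0.2,0],0],[[0,-0.2,0],0],[[0,-0.12,0],0],[[0,0,0],0],[[0.1,0,0],0],[[0.1,0,0],0],[[0.1,0,0],0],[[0.1,0,0],0],[[0.1,0,0],0],[[0.1,0,0],0],[[0.1,0,0],0],[[0,0,0],0]]'
python3 - <<'E'
from h import *
from cell import optics
go([.4205,-.203,.099])
I=[]
for n in('scene','wrist'):
    c=optics.calibration(n);im,d=optics.get_image(n);np.savez(f'pics/{n}3.npz',im=im,d=d,**c);I.append(im)
a=cv2.resize(I[0][110:190,150:250],(480,384),interpolation=2);b=cv2.resize(I[1][140:300,160:293],(320,384),interpolation=2)
cv2.imwrite('pics/g.png',np.hstack([a,b])[:,:,::-1])
E
```

```text
time: 10.9
eef_pos: [0.4352, -0.2305, 0.1221]
tool_rot: [-1.4, 0.846, -0.847]
ft_force: [0.2, 0.6, -0.7]
width: 0.016
t 10.9 tcp [ 0.4352 -0.2305  0.1221] panel [-0.1977  0.2478  0.169 ] f [ 0.2  0.6 -0.7] w 0.016 roll 0.02
  to [ 0.4205 -0.203   0.099 ] shift [-0.78  0.58 -0.01]
```

View pics/g.png

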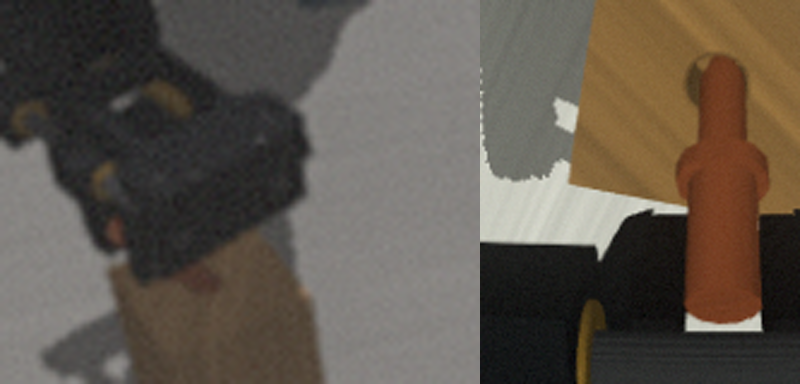

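```bash
python3 -m inch '[[[0,0,0],0],[[0,0,0],0],[[0.13,-0.21,0],0],[[0.26,-0.42,0],0],[[0.26,-0.42,0],0],[[0,-0.8,0],0],[[0,-0.6,0],0],[[0,0,0],0],[[0,0,0],0]]' -1 30
python3 - <<'E'
from h import *
from cell import optics
go()
n='wrist';c=optics.calibration(n);im,d=optics.get_image(n);np.savez(f'pics/{n}4.npz',im=im,d=d,**c)
cv2.imwrite('pics/i.png',cv2.resize(im[130:310,180:340],None,fx=3.3,fy=3.3,interpolation=2)[:,:,::-1])
E
```

```text
time: 11.9
eef_pos: [0.447, -0.2533, 0.2205]
tool_rot: [-1.4, 0.846, -0.847]
ft_force: [-0.6, -0.2, -1.7]
width: 0.0149
t 11.9 tcp [ 0.447  -0.2533  0.2205] panel [-0.1682  0.2478  0.2662] f [-0.6 -0.2 -1.7] w 0.0149 roll 0.03
```

View pics/i.png

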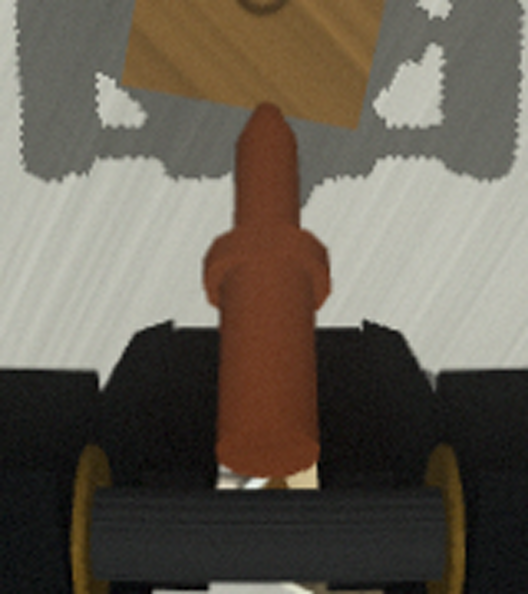

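```bash
cat > pin.py <<'E'
from h import *
def midplane(z,uv,tcp,M):
    o,d=fray(z,uv);n=M[:,2];X=o+d*(((tcp-o)@n)/(d@n));return M.T@(X-tcp)*1e3
E
python3 - <<'E'
from pin import *
from cell import readout
s=readout.get_state();M=R.from_rotvec(s['tool_rot']).as_matrix();z=load('wrist4')
q={k:midplane(z,(180+u/3.3,130+v/3.3),s['eef_pos'],M) for k,(u,v) in dict(tip=(266,108),collar=(267,266),head=(268.5,453)).items()}
print({k:v.round(1) for k,v in q.items()})
for a,b in(('tip','head'),('tip','collar'),('collar','head')):
    v=q[b]-q[a];print(a,b,np.linalg.norm(v).round(1),'tilt deg',np.degrees(np.arctan2(v[0],-v[1])).round(1))
E
```

```text
{'tip': array([ -228.8, -1050.6,    -0. ]), 'collar': array([-202.2, -519.5,    0. ]), 'head': array([-180.6, -328.2,    0. ])}
tip head 724.0 tilt deg 176.2
tip collar 531.7 tilt deg 177.1
collar head 192.5 tilt deg 173.5
```

```bash
cat > pin.py <<'E'
from h import *
from scipy.optimize import least_squares
def fit(z,tcp,M,obs):
    """obs: list of (dist_from_tip, radius_offset, u, v): pin points on axis plane; returns x,y,tilt in tool frame"""
    def pts(p):
        a=np.array([np.sin(p[2]),-np.cos(p[2]),0]);t=np.array([p[0],p[1],p[3]])
        return [tcp+M@(t+a*s+[0,0,r]) for s,r,_,_ in obs]
    f=lambda p:np.ravel([fproj(z,X)-[o[2],o[3]] for X,o in zip(pts(p),obs)])
    r=least_squares(f,[-.03,.05,.5,0],x_scale=.01);return r.x,r.fun.round(1)
E
python3 - <<'E'
from pin import *
from cell import readout
s=readout.get_state();M=R.from_rotvec(s['tool_rot']).as_matrix();z=load('wrist4')
c=lambda u,v:(180+u/3.3,130+v/3.3)
# which image side is +z?
print([fproj(z,s['eef_pos']+M@np.array([0,0,e])) for e in(-.01,.01)])
obs=[(0,0,*c(266,108)),(40,-11,*c(205,268)),(40,11,*c(329,268)),(77,-8,*c(218,453)),(77,8,*c(320,451))]
obs=[(a/1e3,b/1e3,u,v) for a,b,u,v in obs]
p,res=fit(z,s['eef_pos'],M,obs);print('tip mm',(p*1e3).round(1),'tilt deg',np.degrees(p[2]).round(1),res)
E
```

```text
[array([239.46438726, 251.44967384]), array([278.77180833, 251.44752333])]
tip mm [-33.8  64.4 604.9   1.1] tilt deg 34.7 [ 0.4  0.5  0.5 -0.5 -0.1 -0.5 -0.1  0.  -0.5  0.6]
```

Run:
```python
from pin import *
from cell import readout
s=readout.get_state();M=R.from_rotvec(s['tool_rot']).as_matrix();z=load('wrist4');C=R.from_rotvec(z['rvec']).as_matrix()
o=-C.T@z['tvec'];print('cam in tool mm',(M.T@(o-s['eef_pos'])*1e3).round(0),'axis',(M.T@C[2]).round(2))
for nm,(u,v) in dict(head=(268,455),grip1=(268,420),grip2=(268,370),grip3=(268,330),grip4=(268,290),sh1=(267,210),sh2=(267,180),sh3=(267,150),tip=(266,110)).items():
    a,b=180+u/3.3,130+v/3.3
    k=z['d'][int(b)-1:int(b)+2,int(a)-2:int(a)+3];dz=np.median(k[k>0]);o,d=fray(z,(a,b));X=o+d*dz/(C[2]@d)
    print(nm,(M.T@(X-s['eef_pos'])*1e3).round(1))
```

```text
cam in tool mm [ -69. -135.    1.] axis [0.27 0.96 0.  ]
head [ 4.5 -8.9  1. ]
grip1 [ -2.9 -11.6   1. ]
grip2 [-7.2 -4.1  1.1]
grip3 [-11.    2.2   1.1]
grip4 [-14.9   9.2   1.1]
sh1 [-23.1  26.4   1. ]
sh2 [-26.8  32.6   1. ]
sh3 [-30.8  39.4   1. ]
tip [-36.   51.6   0.8]
```

```bash
cat >> h.py <<'E'
TIP=np.array([-.0337,.0568,0.0005])
def tcpfor(e,dx=0,dy=0):
    from cell import readout
    M=R.from_rotvec(readout.get_state()['tool_rot']).as_matrix()
    return pan(dx,.0605+dy,.046+e)-M@TIP
E
python3 -c "
from h import *
a=tcpfor(.03);go(a+[0,0,.02],a,tcpfor(0),tcpfor(-.04))"
```

```text
t 11.95 tcp [ 0.4464 -0.253   0.2196] panel [-0.1682  0.2482  0.2653] f [ 0.2  0.  -2.1] w 0.0152 roll 0.03
  to [0.5164 0.0185 0.223 ] shift [-5.2  -0.08  4.7 ]
  to [0.5164 0.0185 0.203 ] shift [0.  0.5 0. ]
  to [0.5092 0.0324 0.1774] shift [-0.39  0.64  0.  ]
  to [0.4995 0.0509 0.1433] shift [-0.52  0.85  0.  ]
```

```bash
python3 -m inch '[[[-0.65,-0.2,0.59],0],[[-0.65,0,0.59],0],[[-0.65,0,0.59],0],[[-0.65,0,0.59],0],[[-0.65,0,0.59],0],[[-0.65,0,0.58],0],[[-0.65,0,0.58],0],[[-0.65,0.1,0.59],0],[[0,0.2,0],0],[[0,0.2,0],0],[[0,0,0],0],[[0,0,0],0]]'
python3 - <<'E'
from h import *
from cell import optics
go(tcpfor(.03))
n='wrist';c=optics.calibration(n);im,d=optics.get_image(n);np.savez(f'pics/{n}5.npz',im=im,d=d,**c)
cv2.imwrite('pics/j.png',cv2.resize(im[100:290,150:370],None,fx=3,fy=3,interpolation=2)[:,:,::-1])
z=load('wrist5');print('hole',fproj(z,pan(0,.0605,.046)),'+x10',fproj(z,pan(.01,.0605,.046)),'e=30',fproj(z,pan(0,.0605,.076)))
E
```

```text
time: 13.15
eef_pos: [0.5162, 0.017, 0.2074]
tool_rot: [-1.401, 0.849, -0.847]
ft_force: [-0.0, -0.2, -0.1]
width: 0.015
t 13.15 tcp [0.5162 0.017  0.2074] panel [0.0023 0.0617 0.1464] f [-0.  -0.2 -0.1] w 0.015 roll 0.01
  to [0.5164 0.0185 0.203 ] shift [-0.03  0.11  0.02]
hole [262.03208057 136.99841022] +x10 [262.07935261 125.93775052] e=30 [262.0819077  163.61039503]
```

View pics/j.png

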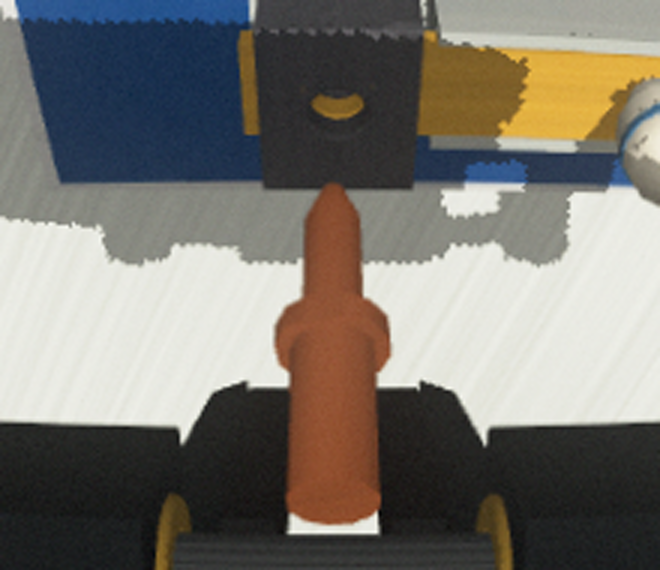

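```bash
python3 -c "
from h import *
from cell import readout
z=load('wrist5');s=readout.get_state();M=R.from_rotvec(s['tool_rot']).as_matrix();print(fproj(z,s['eef_pos']+M@TIP),fproj(z,s['eef_pos']+M@(TIP+[.002,0,0])))"
python3 -m inch '[[[-0.02,0.11,0.03],0],[[-0.1,0.17,0],0],[[-0.1,0.17,0],0],[[-0.1,0.17,0],0],[[0,0,0],0]]'
python3 -c "
from h import *
go(tcpfor(.006),tcpfor(-.01),tcpfor(-.024),tcpfor(-.04))"
```

```text
[261.4407304  166.65099496] [261.43969643 169.65251002]
time: 13.7
eef_pos: [0.5107, 0.0312, 0.1822]
tool_rot: [-1.401, 0.847, -0.844]
ft_force: [-0.9, -0.2, -1.3]
width: 0.0151
t 13.7 tcp [0.5107 0.0312 0.1822] panel [0.002 0.06  0.117] f [-0.9 -0.2 -1.3] w 0.0151 roll 0.04
  to [0.5107 0.0296 0.1825] shift [ 0.04 -0.01 -0.02]
  to [0.5069 0.037  0.1689] shift [-0.21  0.34  0.  ]
  to [0.5035 0.0435 0.1569] shift [-0.18  0.3   0.  ]
  to [0.4996 0.0509 0.1433] shift [-0.21  0.34  0.  ]
```

```bash
python3 -m inch '[[[0.05,0,-0.02],0],[[-0.1,0.17,0],0],[[-0.11,0.17,0],0],[[0,0,0],0]]'
python3 -c "
from h import *
go(tcpfor(-.01),tcpfor(-.02))"
```

```text
time: 14.1
eef_pos: [0.5071, 0.0364, 0.1687]
tool_rot: [-1.401, 0.847, -0.844]
ft_force: [-0.3, 0.2, -1.6]
width: 0.0149
t 14.1 tcp [0.5071 0.0364 0.1687] panel [0.0003 0.0608 0.1023] f [-0.3  0.2 -1.6] w 0.0149 roll 0.04
  to [0.5069 0.037  0.1689] shift [-0.02 -0.    0.  ]
  to [0.5045 0.0417 0.1603] shift [-0.13  0.21  0.  ]
```

```bash
python3 -m inch '[[[-0.11,0.17,0],0],[[-0.1,0.17,0],0],[[0,0,0],0]]'
python3 -c "
from h import *
go(tcpfor(-.024),tcpfor(-.034))"
python3 -m inch '[[[-0.05,0.085,0],0],[[-0.05,0.085,0],0],[[-0.05,0.085,0],0],[[0,0,0],0]]'
python3 -c "
from h import *
go(tcpfor(-.034),tcpfor(-.041))"
```

```text
time: 14.4
eef_pos: [0.5035, 0.044, 0.1552]
tool_rot: [-1.401, 0.846, -0.844]
ft_force: [-0.4, 1.1, -0.1]
width: 0.0151
t 14.4 tcp [0.5035 0.044  0.1552] panel [0.0003 0.0605 0.0864] f [-0.4  1.1 -0.1] w 0.0151 roll 0.04
  to [0.5035 0.0435 0.1569] shift [ 0.01 -0.04 -0.01]
  to [0.501  0.0481 0.1484] shift [-0.13  0.21  0.  ]
time: 14.8
eef_pos: [0.5016, 0.0491, 0.1457]
tool_rot: [-1.399, 0.846, -0.846]
ft_force: [2.9, 0.9, -1.9]
width: 0.0151
t 14.8 tcp [0.5016 0.0491 0.1457] panel [-0.0001  0.0598  0.0754] f [ 2.9  0.9 -1.9] w 0.0151 roll 0.03
  to [0.5009 0.0481 0.1484] shift [ 0.01 -0.07 -0.03]
  to [0.4992 0.0514 0.1424] shift [-0.09  0.15  0.  ]
```

```bash
python3 -m inch '[[[-0.025,0.042,0],0],[[-0.025,0.042,0],0],[[0,0,0],0]]'
python3 -c "
from h import *
go(tcpfor(-.04))"
python3 -m inch '[[[-0.025,0.042,0],0],[[-0.025,0.042,0],0],[[0,0,0],0]]'
python3 -c "
from h import *
go(tcpfor(-.04))"
```

```text
time: 15.1
eef_pos: [0.5019, 0.0493, 0.1441]
tool_rot: [-1.4, 0.845, -0.85]
ft_force: [-1.5, -5.1, 15.2]
width: 0.0153
t 15.1 tcp [0.5019 0.0493 0.1441] panel [-0.0008  0.0595  0.074 ] f [-1.5 -5.1 15.2] w 0.0153 roll 0.02
  to [0.4993 0.051  0.1434] shift [-0.07  0.02 -0.04]
time: 15.4
eef_pos: [0.5021, 0.0492, 0.1426]
tool_rot: [-1.402, 0.843, -0.854]
ft_force: [-4.4, -10.3, 35.3]
width: 0.0149
t 15.4 tcp [0.5021 0.0492 0.1426] panel [-0.0017  0.0594  0.0729] f [ -4.4 -10.3  35.3] w 0.0149 roll 0.01
  to [0.4992 0.0512 0.1436] shift [-0.08 -0.02 -0.04]
```

```bash
python3 -m inch '[[[0.04,-0.06,0],0],[[0,0,0],0],[[0,0,0],0],[[0.2,-0.35,0],0],[[0.4,-0.65,0],0],[[0.4,-0.65,0],0],[[0.2,-0.5,0],0],[[0,0,0],0],[[0,0,0],0]]' 0
python3 - <<'E'
from h import *
from cell import optics
go(pan(0,-.12,.09))
I=[]
for n in('wrist','scene','top'):
    c=optics.calibration(n);im,d=optics.get_image(n);np.savez(f'pics/{n}6.npz',im=im,d=d,**c);I.append(im)
a=cv2.resize(I[0][60:260,150:350],(400,400),interpolation=2);b=cv2.resize(I[2][130:245,130:245],(400,400),interpolation=2)
cv2.imwrite('pics/k.png',np.hstack([a,b])[:,:,::-1])
z=load('wrist6');print('collar seat',fproj(z,pan(0,.0605,.046)),'head',fproj(z,pan(0,.0605,.083)))
u=fproj(z,pan(0,.0605,.083)).astype(int);print(u,z['d'][u[1]-2:u[1]+3,u[0]-2:u[0]+3])
E
```

```text
time: 16.3
eef_pos: [0.5221, 0.0084, 0.2269]
tool_rot: [-1.4, 0.847, -0.846]
ft_force: [-1.0, -0.0, -0.4]
width: 0.0441
t 16.3 tcp [0.5221 0.0084 0.2269] panel [0.0036 0.0605 0.1685] f [-1.  -0.  -0.4] w 0.0441 roll 0.03
  to [0.6647 0.1253 0.1581] shift [-0.93  1.72  4.52]
collar seat [260.46413043 122.19754007] head [260.30201832 150.96104214]
[260 150] [[0.20612505 0.20776576 0.20714472 0.2070566  0.20773472]
 [0.20825596 0.20815329 0.20848574 0.20693634 0.208479  ]
 [0.20883739 0.20817189 0.21005896 0.20841604 0.20848817]
 [0.20958295 0.20924765 0.20955957 0.20935507 0.20921484]
 [0.20932001 0.21018355 0.21149169 0.210252   0.2094727 ]]
```

View pics/k.png

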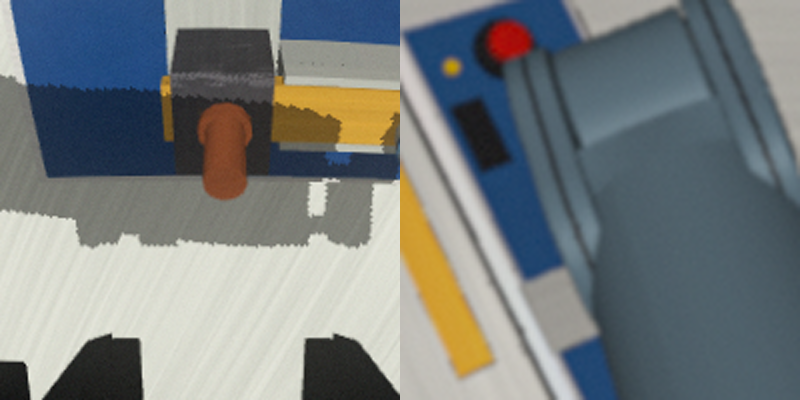

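Run:
```python
from h import *
z=load('wrist6');C=R.from_rotvec(z['rvec']).as_matrix()
# crop mapping: px=150+u/2, py=60+v/2
def P(u,v):
    a,b=int(150+u/2),int(60+v/2);k=z['d'][b-1:b+2,a-1:a+2];o,d=fray(z,(a,b));return ((o+d*np.median(k)/(C[2]@d)-PC)@F*1e3).round(1)
print('head face',[P(u,v) for u,v in((225,184),(220,188),(230,188))])
print('fork face',[P(u,v) for u,v in((185,110),(185,140),(262,110),(262,140),(262,155),(190,155))])
print('grip',[P(225,v) for v in(135,145,155,165)])
```

```text
head face [array([-0.7, 59.3, 83.3]), array([-2.6, 60.7, 83.3]), array([-3. , 57.1, 82.7])]
fork face [array([ 6.7, 75.1, 45.6]), array([-7.9, 75.7, 45.8]), array([ 6.7, 44.2, 45.4]), array([-7.5, 43.6, 46.1]), array([-14.8,  43.3,  45.9]), array([-15.1,  73.4,  45.8])]
grip [array([ 7.8, 59.3, 64.3]), array([ 7.6, 59.3, 70.5]), array([ 7.6, 59.3, 76.6]), array([ 7.5, 59.3, 82.4])]
```

```bash
cat >> h.py <<'E'
def press(e):
    return pan(0,-.12,.022+e)+np.array([0,0,.011])+.009*np.array([.461,-.887,0])
E
python3 -m inch '[[[-0.1,0,0.85],0],[[-0.1,0,0.85],0],[[-0.1,0,0.85],0],[[-0.1,0.1,0.85],0],[[0,0,0.85],0],[[0,0,0],0],[[0,0,0],0]]' -1
python3 -c "
from h import *
go(press(.02),press(.004),press(-.006))"
```

```text
time: 17.15
eef_pos: [0.6649, 0.1022, 0.2221]
tool_rot: [-1.402, 0.847, -0.844]
ft_force: [-1.1, -0.2, -0.3]
width: 0.0003
t 17.15 tcp [0.6649 0.1022 0.2221] panel [ 0.0158 -0.1095  0.1553] f [-1.1 -0.2 -0.3] w 0.0003 roll 0.04
  to [0.6572 0.1396 0.1282] shift [-0.91  2.35  0.27]
  to [0.6534 0.147  0.1146] shift [-0.21  0.34  0.  ]
  to [0.651  0.1517 0.106 ] shift [-0.13  0.21  0.  ]
```

```bash
python3 -m inch '[[[-0.3,0.4,0.27],0],[[-0.3,0.65,0],0],[[-0.31,0.65,0],0],[[0,0.65,0],0],[[0,0,0],0]]'
python3 -m inch '[[[-0.1,0.17,0],0],[[-0.1,0.17,0],0],[[0,0,0],0]]'
python3 -c "
from h import *
go(press(.004),press(-.006))"
```

```text
time: 17.65
eef_pos: [0.6547, 0.1383, 0.125]
tool_rot: [-1.406, 0.85, -0.841]
ft_force: [-0.4, 0.1, -0.2]
width: 0.0002
time: 17.95
eef_pos: [0.6542, 0.1465, 0.116]
tool_rot: [-1.4, 0.846, -0.845]
ft_force: [-0.1, -0.3, -0.9]
width: 0.0006
t 17.95 tcp [0.6542 0.1465 0.116 ] panel [-0.0019 -0.1205  0.0417] f [-0.1 -0.3 -0.9] w 0.0006 roll 0.03
  to [0.6534 0.147  0.1146] shift [-0.02  0.04 -0.01]
  to [0.651  0.1517 0.106 ] shift [-0.13  0.21  0.  ]
```

```bash
for i in 1; do python3 -m inch '[[[-0.05,0.085,0],0],[[-0.05,0.085,0],0],[[0,0,0],0]]'; done
python3 -c "
from h import *
go(press(-.006))"
python3 -m inch '[[[-0.04,0.065,0],0],[[-0.04,0.065,0],0],[[0,0,0],0]]'
python3 -c "
from h import *
go(press(-.006))"
```

```text
time: 18.25
eef_pos: [0.6533, 0.1494, 0.1095]
tool_rot: [-1.399, 0.845, -0.847]
ft_force: [1.0, -0.9, 2.5]
width: 0.0007
t 18.25 tcp [0.6533 0.1494 0.1095] panel [-0.0027 -0.121   0.0346] f [ 1.  -0.9  2.5] w 0.0007 roll 0.03
  to [0.651  0.1517 0.106 ] shift [-0.08  0.09 -0.03]
time: 18.55
eef_pos: [0.6524, 0.1515, 0.1054]
tool_rot: [-1.399, 0.845, -0.849]
ft_force: [-0.7, -2.0, 10.2]
width: 0.0007
t 18.55 tcp [0.6524 0.1515 0.1054] panel [-0.0029 -0.1212  0.0299] f [-0.7 -2.  10.2] w 0.0007 roll 0.02
  to [0.651  0.1517 0.106 ] shift [-0.02 -0.02 -0.03]
```

```bash
python3 -m inch '[[[-0.025,0.042,0],0],[[-0.025,0.042,0],0],[[0,0,0],0],[[0,0,0],0]]'
python3 -c "
from h import *
go(press(-.006))"
```

```text
time: 18.95
eef_pos: [0.6525, 0.1518, 0.1047]
tool_rot: [-1.4, 0.844, -0.852]
ft_force: [-6.1, -8.1, 27.0]
width: 0.0003
t 18.95 tcp [0.6525 0.1518 0.1047] panel [-0.0031 -0.1215  0.0292] f [-6.1 -8.1 27. ] w 0.0003 roll 0.01
  to [0.651  0.1517 0.106 ] shift [-0.01 -0.03 -0.04]
```

```bash
python3 -m inch '[[[0.2,-0.35,0],0],[[0.3,-0.5,0],0],[[0.2,-0.8,0],0],[[0,-0.9,0],0],[[0.5,-0.5,-0.5],0],[[0.8,0,-0.8],0],[[0.8,0,-0.8],0],[[0.8,0,-0.8],0],[[0.8,0,-0.8],0],[[0,0,0],0],[[0,0,0],0]]'
python3 - <<'E'
from h import *
from cell import optics
go()
I=[]
for n in('scene','top'):
    c=optics.calibration(n);im,d=optics.get_image(n);np.savez(f'pics/{n}7.npz',im=im,d=d,**c);I.append(im)
a=cv2.resize(I[0][80:240,170:450],(448,256),interpolation=2);b=cv2.resize(I[1][120:264,110:270],(340,306),interpolation=2)
cv2.imwrite('pics/l.png',np.hstack([cv2.copyMakeBorder(a,0,50,0,0,0),b])[:,:,::-1])
# bystanders + button: compare depth/position before/after
for n in('scene','top'):
    r=[]
    for k in'07':
        z=load(n+k);hs=cv2.cvtColor(z['im'],cv2.COLOR_RGB2HSV);H,S,V=[hs[:,:,i].astype(int) for i in range(3)]
        m=(((H<6)|(H>174))&(S>150)&(V>80))
        m[:, :120]=0;q,l,st,c=cv2.connectedComponentsWithStats(m.astype(np.uint8));i=1+np.argmax(st[1:,4])
        r.append((c[i].round(1),((np.median(world(z,np.argwhere(l==i)[:,::-1]),0)-PC)@F).round(4)))
    print(n,r)
E
```

```text
time: 20.05
eef_pos: [0.6006, -0.072, 0.2223]
tool_rot: [-1.399, 0.849, -0.848]
ft_force: [-0.1, 0.3, 0.6]
width: 0.0004
t 20.05 tcp [ 0.6006 -0.072   0.2223] panel [-0.0905  0.0279  0.2208] f [-0.1  0.3  0.6] w 0.0004 roll 0.01
scene [(array([398.9, 198.6]), array([-0.0009, -0.1197,  0.0214])), (array([398.7, 198.7]), array([-0.0016, -0.1197,  0.0215]))]
top [(array([160.9, 141.6]), array([ 0.0026, -0.1193,  0.0208])), (array([160.8, 141.7]), array([ 0.0023, -0.1191,  0.0207]))]
```

View pics/l.png

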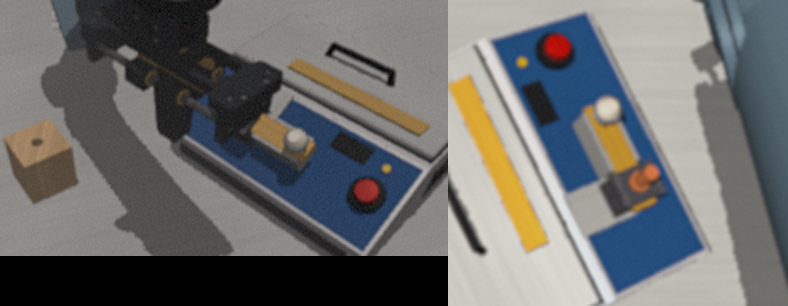

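```bash
python3 -c "
from cell import bot
print(bot.close_job())"
```

```text
the job is handed in; nothing more can be done
None
```

The job is handed in at about 20 s on the robot's clock, with the bolt home, the pin seated and released, and the red button pressed. The hand-in gave no verdict, so success is judged from my own checks below.

- **Bolt:** I gripped the knob and slid it about 35 mm until it stopped moving; the force at the stop was about 19 N. I did not measure the bolt's position again after the pin went in.
- **Pin:** The moves only turn the tool about its own axis, so it had to stay vertical throughout. To get the pin to the panel's slope, I tilted it between lightly closed fingers against the rim of the rest. It was then at about 30 to 31°, against 31.5° wanted. I pushed it in along the hole axis until it hit solid resistance at about 33 N, then released it. The last depth reading puts the collar within about 0.5 mm of the fork's face, with the axis parallel to the hole's.
- **Button:** I pressed it with the closed fingertips until it would go no further, about 6 to 7 mm with force up to 29 N. Afterwards both fixed cameras show it at its starting height to within 0.2 mm, so it has sprung back.
- **Sauce boat, eye bath and ruler:** The arm never went near any of them, and the ruler looks unmoved in the last picture. I did not measure any of the three again.
- **A check that disagreed:** A shape fit to the wrist picture gave the pin a 34.7° tilt and a tip about 8 mm further out. The depth readings and the pin's height when gripped contradicted it, so I used those, and the pin went in without resistance.

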